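Index the stop pin in a covered rail

TASK

Set the stop of the rail on the bench: take the sprung pin from its wooden stand, put its foot down through the rectangular opening at the end of the rail onto the floor inside, and, keeping it lightly pressed down, slide it along the slot until it drops into the hidden index notch. Stop there without forcing it against the notch (stay well under 20 N) and let go, leaving the pin upright and fully down in the notch; do not disturb the other things on the bench.

Things in the scene. Friction and masses are not known exactly. Their poses are not given: they have to be found in the camera images.
- pin: sprung steel index pin, 90 g, standing in the stand. Ringed round grip sleeve, 22 mm in diameter, 50 mm tall; origin at the centre of the sleeve's underside, z up along it. Below hangs an 8 mm shaft that ends in a round foot, 19 mm in diameter, 6 mm thick, its bottom 36 mm below the origin with the spring out. While the sleeve is held this pose does not tell where the foot is
- pin_top (a point): centre of the top of the pin's sleeve, 50 mm above the pin's origin. The shaft with the foot slides up to 10 mm up into the sleeve against a spring: 3 N to begin, 6 N at 10 mm, where it stops hard
- stand: light wooden block, 56x56x25 mm, fixed; square hole 24 mm wide and 15 mm deep in its top, in which the pin's foot stands. Origin at the centre of its underside
- rail: aluminium stop rail fixed to the bench: closed channel 42 mm wide (y), 29 mm high. Origin on its underside below the slot; x runs along the slot to the end with the wide opening. Slot: 13 mm wide, x = -120 to +61 mm, in a 6 mm thick top, hidden by soft rubber lips that give way to the shaft without force. Inside, the channel is 26 mm wide, the floor 13 mm and the roof 23 mm above the bench
- opening (a point): centre of the rail's rectangular opening (28 mm along the slot, 26 mm across), level with the rail's top, 75 mm along x from the rail's origin; the only place where the pin's foot can enter. Axes as the rail's
- slot_mid (a point): point on the slot's line above the rail's origin, level with its top (29 mm). In the floor below the slot is one hidden notch, right across, 23 mm long, 8 mm deep, centred anywhere from 20 to 110 mm along -x from here; else the floor is flat. The sprung foot drops into it and stops at its square side. Pin's origin above the bench, spring out: 41 mm in the notch, 49 mm on the floor
- spool_clamp_1: standing spool clamp, two beech discs on a rod, 34x34x86 mm; bystander, origin at the centre of its underside
- spool_clamp_3: standing spool clamp, two beech discs on a rod, 34x34x92 mm; bystander, origin at the centre of its underside
- jar_1: glass jar of pigment, 68x68x79 mm; bystander, origin at the centre of its underside
- varnish_vial: small amber vial, 33x33x88 mm; bystander, origin at the centre of its underside
- bridge_blank_1: maple bridge blank lying flat, 36x42x8 mm; bystander, origin at the centre of its underside
Things that resemble listed ones, but are neither listed nor needed, are in the scene too. What is shaped like the pin but green, purple or red is not meant.

How it is judged (in metres and radians):
On the way, in this order (a step that is already met when the one before it is completed fails the run):
1. the pin's foot is inside the opening and pressed on the rail's floor (x of pin in the frame of rail between 0.06 and 0.09 m and y of pin in the frame of rail between -0.01 and 0.01 m and z of pin in the frame of rail below 0.049 m and contact force between pin and rail above 0.5 N), for 0.1 s.
2. the foot, pressed on the floor, is dragged along the slot (x of pin in the frame of rail between 0 and 0.045 m and y of pin in the frame of rail between -0.01 and 0.01 m and z of pin in the frame of rail below 0.0495 m and contact force between pin and rail above 0.5 N), for 0.1 s.
At the end, for the whole second after the job is handed in: the pin stands released and at rest in the rail's index notch, upright within 0.2 rad, fully down: its origin less than 44.5 mm above the rail's underside (41 mm when home; on the flat floor it would be 49 mm), within 10 mm of the slot's line and 0 to 110 mm along -x of the rail's origin (x of pin in the frame of rail between -0.11 and 0 m and y of pin in the frame of rail between -0.01 and 0.01 m and z of pin in the frame of rail between 0.034 and 0.0445 m and angle between pin's own z axis and vertical below 0.2 rad and linear speed of pin below 0.02 m/s); the robot touches nothing.
It fails at once if the pin presses on the rail with more than 20 N (contact force between pin and rail above 20 N).
It fails at once if one of the listed bystanders is shifted by more than 20 mm (distance of any of spool_clamp_1, spool_clamp_3, jar_1, varnish_vial, bridge_blank_1 from where it was at the start of the episode above 0.02 m).
It also fails if it takes over 58 s, if anything falls off the work surface, if the arm or the gripper's body presses on something with over 40 N, if the wrist force passes 120 N, or if a joint passes its speed limit or range.

ROBOT

A 6-joint arm with a two-finger parallel gripper is mounted at the origin on the work surface; the furniture and walls round the work are solid. World frame = base frame: x ahead of the robot, y to its left, z up, the work surface at z = 0. Lengths are in m, angles in degrees, forces in N, time in s.
With the tool pointing down it reaches from about 0.4 to 0.825 m from the base axis. Payload 7 kg.
Tool frame: the origin (TCP) lies between the finger pads; the fingertips stand 19 mm ahead of it and the grasp point (between the pads) is the TCP; z points along the fingers, y is the line along which they close (so a half turn about z gives the same grasp; the last joint's range is limited). The gripper opens to 88 mm and grips with 3 to 60 N. Pads are 19 mm wide; open, the fingers measure 130 mm over their backs; the gripper's body (78 mm by 193 mm) begins 47 mm behind the grasp point.
Start: joints at [84.288, 20.546, 0.682, 0, -70.136, -16.507], TCP at [0.255, 0.625, 0.246] pointing down, gripper open.
Joint ranges: [-176.03, 176.03], [-82.01, 121.73], [-58.28, 71.71], [-173.87, 95.51], [-174.79, -0.11], [-173.66, 173.66]. Speed limits (degrees/s): [136.94, 136.94, 172.46, 180, 180, 180].

INTERFACE

Orientations are given as [roll, pitch, yaw] about the fixed x, y, z axes, in that order (R = Rz(yaw) Ry(pitch) Rx(roll)).
In Python, from plant import get_obs, snapshot, close_job, spot_in, spot_point gives the robot as it stands.
- The arm moves only by the tool play_rows, never from a script. Its argument "plan" is a list of rows, each a list of 6 numbers: the shift along the tool's x, y, z in cm, then the turn, a rotation vector about the tool's x, y, z in degrees. A call has 1 to 20 rows; each row shifts and turns the commanded pose from where the row before left it, along the tool's axes as they then stand; what a row does not reach is not made up. A row lasts 1/12 s, in which the tool goes at most 41.7 mm and 7.16 degrees, less where a joint would pass 70% of its speed; a pose out of reach is approached as far as the arm can. A call is refused whole if a number of a shift passes 4.17 or a number of a turn 7.16, either way. A call with a gripper value outside its range is refused whole. "grip" is the finger opening in cm, from 0 to 8.76, set as the call begins (left out, the last holds). The fingers move at their own pace and stop on an object; the grip force is fixed at half the most. Time passes only in rows, so rows that do not move let the fingers close. It gives the time, the measured TCP pose, the force, the opening and the grip force at its end, in the units of the state.
- get_obs(): the state, without advancing time (a new reading comes with each control period).
- snapshot(name): name is "scene" or "side" or "wrist"; returns a dict with "frame" (420x560x3 uint8, red, green, blue), "fx", "fy", "cx", "cy" (pixels), "position" and "attitude" of the camera in the world. Camera axes: x right, y down, z forward; pixel columns grow to the right and rows downward; lengths in m; the calibration is good to about 2 mm. A picture is of the moment at which its call begins. There is no depth.
- close_job(): hands the job in; it is judged then, once.
Trained networks look in the newest picture that a camera, given by its name, has taken for a name from the list of things; names that differ only in an ending like _2 or _b are one class to them, and where a whole thing is asked for, a point or a joint stands for the part that bears it (a point fixed in the world has none). Each returns a list of dicts, best first, with "score" (0 to 1); they miss things now and then, are a little off and sometimes report something else, mostly with a low value. They report only what shows in the picture. A call takes as long as a camera call. They do not tell look-alikes from the thing itself.
- spot_in(camera, thing): "position" ([x, y, z] in m, in world coordinates, good to about 4 mm: the middle of the surface that is visible of it).
- spot_point(camera, thing): "position" ([x, y, z] in m, in world coordinates, good to about 4 mm: a listed point, or the origin of a listed thing).
The state is a dict: "clock": time; "joint_pos": joint angles; "qvel": joint speeds; "tau": joint torques, N m; "tool_pos": TCP position; "orientation": TCP orientation; "force": force on the tool from outside, world axes, zero at the start; "moment": the same for the moment, N m; "opening": finger opening in m; "gripper_force": force on a finger pad.
Only numpy, scipy, OpenCV 4.12 (cv2) and the standard library are available. Lean on these libraries where they do the work, as an engineer would, in place of code of your own. Each camera call takes 0.05 s, during which the arm holds its last target. There are 200 camera calls.

## Working session

There is one attempt and no reset: what is moved stays moved. The work goes in short steps, Python scripts to look and compute and a tool call to move; the robot and the scene stay as the last step left them, time stands still between calls to the robot, and variables do not carry over. Pictures are saved under pics/ and viewed, at most 10 in all, crops included, and the job is handed in when it is done.

Besides the shell and the picture viewer there is one more tool, called after "Request:" by a JSON object that holds its "name" and its "arguments". play_rows: Moves the arm, as the interface text tells. Its arguments: {"type":"object","properties":{"plan":{"type":"array","items":{"type":"array","items":{"type":"number"}}},"grip":{"type":"number"}},"required":["plan"]}

```bash
mkdir -p pics; cat > h.py <<'E'
import numpy as np, cv2
from plant import get_obs, snapshot, close_job, spot_in, spot_point
def cam(n,save=None):
    s=snapshot(n)
    if save: cv2.imwrite(f'pics/{save}.png',cv2.cvtColor(s['frame'],cv2.COLOR_RGB2BGR))
    return s
E
python3 - <<'E'
from h import *
o=get_obs();print(o)
a=cam('scene','scene1');b=cam('side','side1')
for s in(a,b):print({k:s[k] for k in s if k!='frame'})
for c in('scene','side'):
    for t in('pin','stand','rail'):
        print(c,t,[(np.round(d['position'],3).tolist(),round(d['score'],2)) for d in spot_in(c,t)])
    for t in('pin','pin_top','stand','opening','slot_mid','rail'):
        print(c,'pt',t,[(np.round(d['position'],3).tolist(),round(d['score'],2)) for d in spot_point(c,t)])
i=np.vstack([a['frame'],b['frame']]);
E
```

```text
{'clock': 0.0, 'joint_pos': array([ 8.42873975e+01,  2.05899363e+01,  6.30990781e-01, -2.06757797e-02,
       -7.01369014e+01, -1.65072059e+01]), 'qvel': array([ 0.07923597, -0.03964591, -0.09031467,  0.06710502,  0.00539868,
       -0.03316816]), 'tau': array([-4.30179380e-04, -5.82731795e+01,  2.93040276e+01,  6.99705765e+00,
        6.80319834e-03, -1.55247690e-04]), 'tool_pos': array([0.2550978 , 0.6244087 , 0.24461671]), 'orientation': array([ 1.79902580e+02, -8.60093507e-03, -2.22268424e+01]), 'force': array([ 0.09609821, -0.08609149,  0.65772644]), 'moment': array([-0.01621114,  0.00142894, -0.00675871]), 'gripper_force': 0.0, 'opening': 0.08792510145892614}
{'fx': 442.90515602611697, 'fy': 442.90515602611697, 'cx': 276.5167387495455, 'cy': 207.15678523413433, 'position': array([-0.29927395, -0.60298033,  0.63142899]), 'attitude': array([-1.20689751e+02, -1.15536271e-01, -5.63393160e+01])}
{'fx': 477.9315596924767, 'fy': 477.9315596924767, 'cx': 274.1257162257131, 'cy': 205.72324925621336, 'position': array([ 0.96893171, -0.29979433,  1.08782999]), 'attitude': array([-151.1922
[... 956 characters left out ...]
.96), ([0.471, -0.072, 0.029], 0.37)]
side rail [([0.474, -0.071, 0.031], 0.91), ([0.444, -0.35, 0.06], 0.62)]
side pt pin [([0.564, 0.198, 0.046], 0.75), ([0.56, 0.017, 0.038], 0.75), ([0.362, 0.083, 0.037], 0.64), ([0.565, 0.071, 0.038], 0.44)]
side pt pin_top [([0.581, -0.162, 0.002], 0.75), ([0.562, 0.014, 0.085], 0.73), ([0.567, 0.077, 0.086], 0.64), ([0.361, 0.089, 0.084], 0.61), ([0.561, 0.196, 0.098], 0.46)]
side pt stand [([0.563, 0.2, -0.002], 0.92), ([0.37, -0.372, -0.001], 0.58), ([0.581, -0.162, 0.002], 0.33)]
side pt opening [([0.461, 0.034, 0.034], 0.56)]
side pt slot_mid [([0.47, -0.038, 0.029], 0.85)]
side pt rail [([0.465, -0.034, 0.0], 0.9), ([0.567, -0.078, 0.001], 0.66)]
```

View pics/scene1.png

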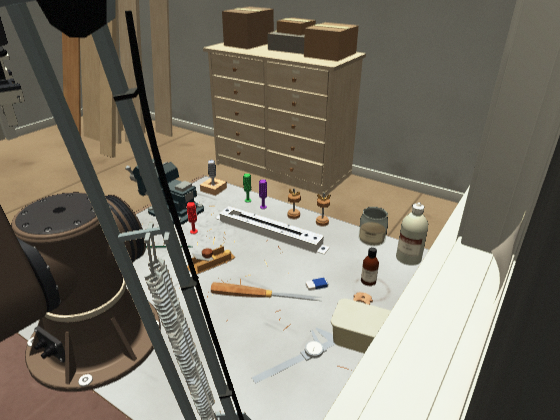

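View pics/side1.png

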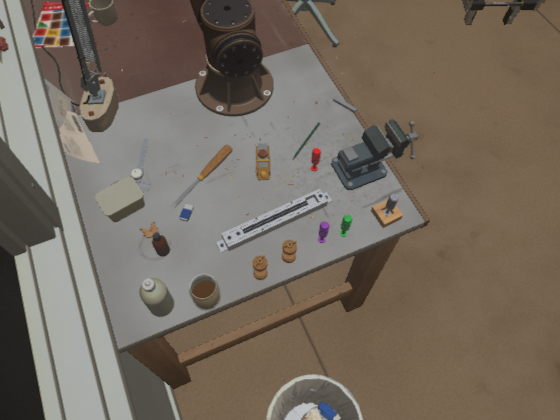

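The scene shows four pin-like things: red (192,215), green (247,183), purple (263,192) and grey in the wooden stand (212,172). The grey one is the target. In the side view it stands at (391,205), and the rail runs from (222,243) to (328,197). I'll check both in a close crop.

```bash
cat >> h.py <<'E'
from scipy.spatial.transform import Rotation as R
def ray(s,uv,z):
    Rm=R.from_euler('xyz',s['attitude'],degrees=True).as_matrix()
    d=Rm@np.array([(uv[0]-s['cx'])/s['fx'],(uv[1]-s['cy'])/s['fy'],1]);p=np.array(s['position'])
    return p+d*(z-p[2])/d[2]
def proj(s,P):
    Rm=R.from_euler('xyz',s['attitude'],degrees=True).as_matrix()
    c=Rm.T@(np.array(P)-s['position']);return c[:2]/c[2]*s['fx']+[s['cx'],s['cy']]
E
python3 - <<'E'
from h import *
a=cam('scene');b=cam('side')
c1=cv2.resize(a['frame'][145:225,130:280],None,fx=4,fy=4,interpolation=cv2.INTER_CUBIC)[:,:600]
c2=cv2.resize(b['frame'][185:255,210:360],None,fx=4,fy=4,interpolation=cv2.INTER_CUBIC)[:,:600]
cv2.imwrite('pics/c.png',cv2.cvtColor(np.vstack([c1,c2])[:600],cv2.COLOR_RGB2BGR))
for s,P in((a,[.5625,.197,.096]),(b,[.5625,.197,.096]),(b,[.461,.035,.029]),(b,[.468,-.037,.029])):print(proj(s,P).round(1))
for uv in((340,165),(385,130),(335,175),(380,185),(412,135)):
    print(uv,ray(b,uv,.03).round(3),ray(b,uv,.1).round(3))
E
```

```text
[210.6 161.1]
[393.3 196.7]
[311.9 200. ]
[287.3 212.1]
(340, 165) [0.395 0.149 0.03 ] [0.433 0.12  0.1  ]
(385, 130) [0.341 0.318 0.03 ] [0.382 0.277 0.1  ]
(335, 175) [0.418 0.123 0.03 ] [0.454 0.095 0.1  ]
(380, 185) [0.491 0.216 0.03 ] [0.523 0.182 0.1  ]
(412, 135) [0.385 0.378 0.03 ] [0.424 0.333 0.1  ]
```

View pics/c.png

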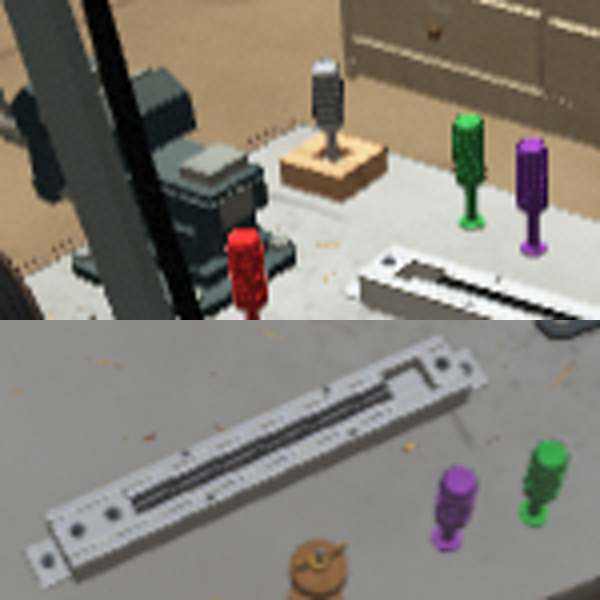

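The crop confirms the grey pin in the wooden stand, and shows the rail's opening at side pixel (312.5,199.5) with the slot's far end at (243.8,231.3). Next I'll work out the rail's axis and the first move.

```bash
cat >> h.py <<'E'
def delta(P,yaw,o=None):
    o=o or get_obs(); Rt=R.from_euler('xyz',o['orientation'],degrees=True)
    Rg=R.from_euler('xyz',[180,0,yaw],degrees=True)
    return (Rt.inv().apply(np.array(P)-o['tool_pos'])*100).round(2),(Rt.inv()*Rg).as_rotvec(degrees=True).round(2)
E
python3 - <<'E'
from h import *
b=cam('side')
p=ray(b,(312.5,199.5),.029);q=ray(b,(243.8,231.3),.029);print(p,q,np.linalg.norm(p-q))
d=p-q;print('rail x dir deg',np.degrees(np.arctan2(d[1],d[0])))
print(delta([.5625,.197,.2],5))
E
```

```text
[0.46038371 0.03694357 0.029     ] [ 0.47438208 -0.15708572  0.029     ] 0.19453360035961711
rail x dir deg 94.12649459542763
(array([44.62, 27.99,  4.56]), array([  0.  ,  -0.  , -27.22]))
```

Request:
{"name": "play_rows", "arguments": {"plan": [[1.5,0.94,0,0,0,0],[2.97,1.87,0,0,0,0],[2.97,1.87,0,0,0,0],[2.97,1.87,0,0,0,0],[2.97,1.87,0,0,0,0],[2.97,1.87,0,0,0,0],[2.97,1.87,0,0,0,0],[2.97,1.87,0,0,0,0],[2.97,1.87,0,0,0,0],[2.97,1.87,0,0,0,0],[2.97,1.87,0,0,0,0],[2.97,1.87,0,0,0,0],[2.97,1.87,0,0,0,0],[2.97,1.87,0,0,0,0],[2.97,1.87,0,0,0,0],[1.5,0.9,0,0,0,0],[0,0,1,0,0,-6.6],[0,0,1,0,0,-6.6],[0,0,1,0,0,-6.6],[0,0,1,0,0,-6.5]], "grip": 6}}

```text
clock: 2.82
tool_pos: [0.562, 0.196, 0.2052]
orientation: [-180.0, -0.0, 4.4]
force: [0.3, -0.4, -0.0]
opening: 0.0598
gripper_force: 0.0
```

```bash
python3 - <<'E'
from h import *
w=cam('wrist','w1');cam('side')
print({k:w[k] for k in w if k!='frame'})
for c in('wrist','side'):
  for t in('pin','pin_top','stand'):
    print(c,'pt',t,[(np.round(d['position'],3).tolist(),round(d['score'],2)) for d in spot_point(c,t)])
print(delta([.5625,.197,.15],4.1),get_obs()['force'])
print([proj(w,[.5625,.197,z]).round(1) for z in(.096,.025,0)])
E
```

```text
{'fx': 364.50384231042995, 'fy': 364.50384231042995, 'cx': 282.55745907033145, 'cy': 209.86171706051783, 'position': array([0.62935539, 0.20052942, 0.34366788]), 'attitude': array([ 1.65637338e+02, -3.08968002e-02, -8.56084999e+01])}
wrist pt pin [([0.566, 0.2, 0.047], 0.84), ([0.561, 0.013, 0.038], 0.74), ([0.561, 0.195, -0.001], 0.66), ([0.568, 0.07, 0.037], 0.64)]
wrist pt pin_top [([0.564, 0.194, 0.093], 0.86), ([0.554, 0.016, 0.086], 0.74), ([0.564, 0.07, 0.088], 0.56)]
wrist pt stand [([0.565, 0.198, -0.004], 0.62)]
side pt pin [([0.562, 0.199, 0.047], 0.66), ([0.559, 0.021, 0.036], 0.64), ([0.362, 0.083, 0.035], 0.46), ([0.566, 0.072, 0.039], 0.45)]
side pt pin_top [([0.566, 0.074, 0.085], 0.62), ([0.56, 0.197, 0.091], 0.55), ([0.563, 0.014, 0.086], 0.53), ([0.361, 0.089, 0.083], 0.5), ([0.585, -0.296, -0.0], 0.35)]
side pt stand [([0.563, 0.198, -0.0], 0.75), ([0.565, -0.079, -0.0], 0.39)]
(array([0.02, 0.01, 5.64]), array([-0.03, -0.06, -0.12])) [-0.53902994  0.49736755 -0.04386052]
[array([280.1, 214.7]), array([280.6, 193.9]), array([280.7, 188.6])]
```

View pics/w1.png

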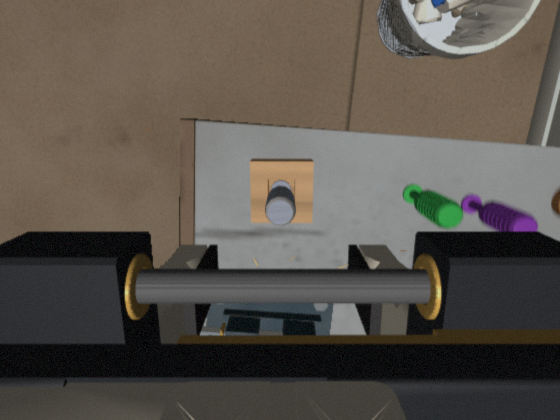

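The pin's cap in the wrist view is centred near (281,207), which is about 3–4 mm further in +x than my estimate. I'll go to x≈0.5655 and descend.

Request:
{"name": "play_rows", "arguments": {"plan": [[0.35,-0.05,1,0,0,0],[0,0,2,0,0,0],[0,0,2,0,0,0],[0,0,2,0,0,0],[0,0,2,0,0,0],[0,0,2,0,0,0],[0,0,1.1,0,0,0],[0,0,1,0,0,0],[0,0,0,0,0,0],[0,0,0,0,0,0]]}}

```text
clock: 4.05
tool_pos: [0.5657, 0.1977, 0.0745]
orientation: [180.0, 0.0, 4.1]
force: [0.8, 0.6, 0.3]
opening: 0.0601
gripper_force: 0.0
```

Request:
{"name": "play_rows", "arguments": {"plan": [[0,0,0,0,0,0],[0,0,0,0,0,0],[0,0,0,0,0,0],[0,0,0,0,0,0],[0,0,0,0,0,0],[0,0,0,0,0,0],[0,0,0,0,0,0],[0,0,0,0,0,0]], "grip": 0}}

```text
clock: 4.72
tool_pos: [0.5655, 0.1977, 0.0747]
orientation: [-180.0, -0.0, 4.1]
force: [0.3, 0.5, 2.2]
opening: 0.0212
gripper_force: 30.0
```

Request:
{"name": "play_rows", "arguments": {"plan": [[0,0,-0.5,0,0,0],[0,0,-1,0,0,0],[0,0,-1.5,0,0,0],[0,0,-2,0,0,0],[0,0,-1,0,0,0],[0,0,0,0,0,0]]}}

```text
clock: 5.22
tool_pos: [0.5669, 0.1985, 0.1378]
orientation: [-179.9, -0.3, 4.1]
force: [0.9, 1.0, -0.3]
opening: 0.0209
gripper_force: 30.0
```

Request:
{"name": "play_rows", "arguments": {"plan": [[0,0,-1,0,0,0],[-0.7,0.9,-0.5,0,0,0],[-1.46,1.93,0,0,0,0],[-1.46,1.93,0,0,0,0],[-1.46,1.93,0,0,0,0],[-1.46,1.93,0,0,0,0],[-1.46,1.93,0,0,0,0],[-1.46,1.93,0,0,0,0],[-1.46,1.93,0,0,0,0],[-0.7,1.0,0,0,0,0],[0,0,0,0,0,0],[0,0,0,0,0,0]]}}

```text
clock: 6.22
tool_pos: [0.4604, 0.0352, 0.1498]
orientation: [-180.0, -0.0, 4.0]
force: [0.5, 0.8, -1.0]
opening: 0.021
gripper_force: 30.0
```

```bash
python3 - <<'E'
from h import *
o=get_obs();print(o['tool_pos'],o['orientation'],o['force'])
w=cam('wrist');b=cam('side');a=cam('scene')
c0=cv2.resize(w['frame'][140:350,130:430],None,fx=2,fy=2,interpolation=cv2.INTER_CUBIC)
c1=cv2.resize(b['frame'][110:200,300:400],None,fx=3,fy=3,interpolation=cv2.INTER_CUBIC)[:180]
c1=cv2.resize(b['frame'][115:175,325:425],None,fx=3,fy=3);c2=cv2.resize(a['frame'][150:210,120:220],None,fx=3,fy=3)
cv2.imwrite('pics/c2.png',cv2.cvtColor(np.vstack([c0,np.hstack([c1,c2])]),cv2.COLOR_RGB2BGR))
for t in('pin','pin_top','opening','slot_mid'):
  for c in('wrist','side'):
    print(c,'pt',t,[(np.round(d['position'],3).tolist(),round(d['score'],2)) for d in spot_point(c,t)])
p=o['tool_pos'];print('foot',proj(w,p-[0,0,.0647]),'open',proj(w,[.4605,.036,.029]))
E
```

```text
[0.46037992 0.03517824 0.1497914 ] [-1.79992035e+02 -2.81077104e-02  4.02704179e+00] [ 0.53287077  0.80882277 -1.00749832]
wrist pt pin [([0.561, 0.013, 0.04], 0.78), ([0.458, 0.036, 0.122], 0.61), ([0.566, 0.073, 0.037], 0.57)]
side pt pin [([0.559, 0.018, 0.035], 0.54), ([0.46, 0.033, 0.124], 0.5), ([0.564, 0.071, 0.038], 0.47)]
wrist pt pin_top [([0.559, 0.016, 0.088], 0.88), ([0.46, 0.033, 0.171], 0.79), ([0.563, 0.072, 0.087], 0.72)]
side pt pin_top [([0.564, 0.076, 0.085], 0.66), ([0.456, 0.034, 0.171], 0.64), ([0.562, 0.014, 0.089], 0.47)]
wrist pt opening [([0.462, 0.037, 0.03], 0.76)]
side pt opening [([0.459, 0.038, 0.034], 0.58), ([0.371, -0.371, 0.002], 0.42)]
wrist pt slot_mid [([0.471, -0.038, 0.029], 0.58)]
side pt slot_mid [([0.469, -0.036, 0.03], 0.88)]
foot [281.3011195  235.47237071] open [280.41201485 211.13045523]
```

View pics/c2.png

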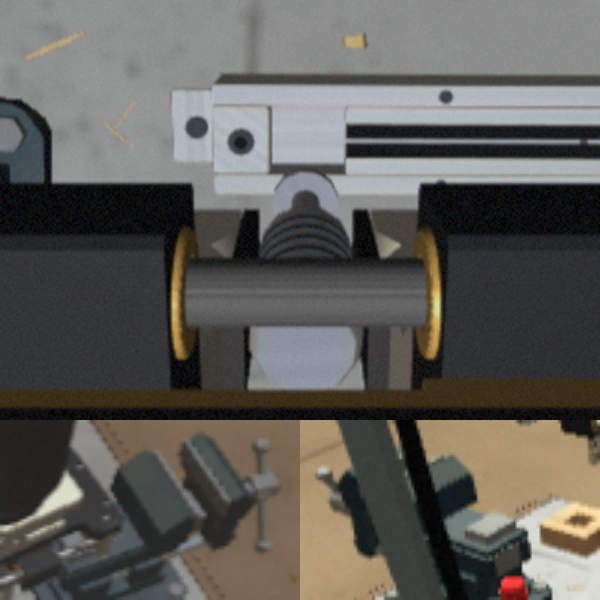

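The wrist view shows the opening centred at about (284,210.5) and the foot's disc at about (283,240). The foot needs to go about 2 mm in +x. The vise lies to the left, so I'll check its height before lowering.

```bash
python3 - <<'E'
from h import *
a=cam('scene');b=cam('side');w=cam('wrist')
for uv in((190,180),(193,190),(183,186),(176,188)):
  for z in(.06,.09,.12):
    P=ray(a,uv,z);print(uv,P.round(3),'side px',proj(b,P).round(0))
o=get_obs();p=o['tool_pos']
print('foot top',proj(w,p-[0,0,.0587]),proj(w,p-[0,0,.0587]+[.0095,0,0]))
E
```

```text
(190, 180) [0.492 0.215 0.06 ] side px [382. 179.]
(190, 180) [0.45  0.172 0.09 ] side px [361. 166.]
(190, 180) [0.409 0.129 0.12 ] side px [340. 152.]
(193, 190) [0.453 0.167 0.06 ] side px [358. 173.]
(193, 190) [0.413 0.127 0.09 ] side px [338. 160.]
(193, 190) [0.374 0.087 0.12 ] side px [318. 147.]
(183, 186) [0.454 0.206 0.06 ] side px [372. 169.]
(183, 186) [0.415 0.164 0.09 ] side px [352. 156.]
(183, 186) [0.375 0.121 0.12 ] side px [331. 143.]
(176, 188) [0.435 0.214 0.06 ] side px [371. 162.]
(176, 188) [0.397 0.171 0.09 ] side px [351. 150.]
(176, 188) [0.358 0.128 0.12 ] side px [330. 137.]
foot top [281.31180488 238.7473338 ] [282.50912217 222.78200301]
```

Request:
{"name": "play_rows", "arguments": {"plan": [[0.19,0.07,1,0,0,0],[0,0,1.5,0,0,0],[0,0,1.5,0,0,0],[0,0,0.5,0,0,0],[0,0,0,0,0,0],[0,0,0,0,0,0]]}}

```text
clock: 7.42
tool_pos: [0.4626, 0.0351, 0.1048]
orientation: [180.0, 0.0, 4.1]
force: [0.1, 0.5, -1.0]
opening: 0.0209
gripper_force: 30.0
```

```bash
python3 - <<'E'
from h import *
o=get_obs();print(o['tool_pos'],o['orientation'],o['force'])
w=cam('wrist')
c0=cv2.resize(w['frame'][170:290,190:390],None,fx=4,fy=4,interpolation=cv2.INTER_CUBIC)
cv2.imwrite('pics/c3.png',cv2.cvtColor(c0,cv2.COLOR_RGB2BGR))
p=o['tool_pos']
pr=lambda P:((proj(w,P)-[190,170])*4).round(0)
print('foot bot',pr(p-[0,0,.0647]),'far edge',pr(p-[0,0,.0587]+[.0095,0,0]),'L/R',pr(p-[0,0.0095,.0587]),pr(p-[0,-.0095,.0587]),'open',pr([.461,.0335,.029]))
E
```

```text
[0.46262766 0.03507475 0.10481377] [1.79978258e+02 1.40430974e-02 4.09316523e+00] [ 0.11199179  0.49868309 -1.00298035]
foot bot [365. 262.] far edge [370. 211.] L/R [431. 279.] [298. 270.] open [375. 249.]
```

View pics/c3.png

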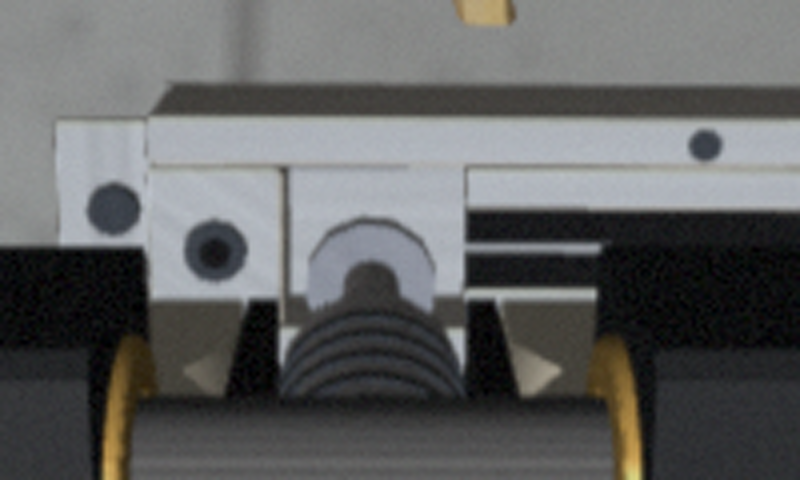

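Opening centred at crop (374,249) and foot at about (371,262–267). The fit is good; I'll shift about 1 mm and lower it.

Request:
{"name": "play_rows", "arguments": {"plan": [[-0.1,0.06,0.5,0,0,0],[0,0,0.5,0,0,0],[0,0,0.5,0,0,0],[0,0,0.5,0,0,0],[0,0,0.3,0,0,0],[0,0,0.2,0,0,0],[0,0,0,0,0,0],[0,0,0,0,0,0]]}}

```text
clock: 8.13
tool_pos: [0.4615, 0.0344, 0.0795]
orientation: [180.0, 0.0, 4.1]
force: [0.1, -0.1, -0.7]
opening: 0.0213
gripper_force: 30.0
```

Request:
{"name": "play_rows", "arguments": {"plan": [[0,0,0.15,0,0,0],[0,0,0.15,0,0,0],[0,0,0.1,0,0,0],[0,0,0,0,0,0],[0,0,0,0,0,0],[0,0,0,0,0,0]]}}

```text
clock: 8.63
tool_pos: [0.4618, 0.0345, 0.0758]
orientation: [-180.0, -0.0, 4.1]
force: [0.2, 0.8, 3.5]
opening: 0.0211
gripper_force: 30.0
```

Foot is on the floor inside the opening, at about 4 N. Now the drag along the slot.

Request:
{"name": "play_rows", "arguments": {"plan": [[0,0.2,0,0,0,0],[0,0.4,0,0,0,0],[0,0.4,0,0,0,0],[0,0.5,0,0,0,0],[0,0.5,0,0,0,0],[0,0.5,0,0,0,0],[0,0.4,0,0,0,0],[0,0.3,0,0,0,0],[0,0.3,0,0,0,0],[0,0.3,0,0,0,0],[0,0.2,0,0,0,0],[0,0,0,0,0,0],[0,0,0,0,0,0]]}}

```text
clock: 9.72
tool_pos: [0.4643, -0.0058, 0.0755]
orientation: [180.0, 0.0, 4.1]
force: [0.4, 0.3, 3.3]
opening: 0.0207
gripper_force: 30.0
```

Request:
{"name": "play_rows", "arguments": {"plan": [[0,0.2,0,0,0,0],[0,0.4,0,0,0,0],[0,0.4,0,0,0,0],[0,0.4,0,0,0,0],[0,0.5,0,0,0,0],[0,0.5,0,0,0,0],[0,0.4,0,0,0,0],[0,0.4,0,0,0,0],[0,0.4,0,0,0,0],[0,0.3,0,0,0,0],[0,0.2,0,0,0,0],[0,0,0,0,0,0],[0,0,0,0,0,0]]}}

```text
clock: 10.8
tool_pos: [0.4672, -0.0467, 0.0755]
orientation: [180.0, 0.0, 4.1]
force: [-0.3, -0.2, 3.3]
opening: 0.0214
gripper_force: 30.0
```

Request:
{"name": "play_rows", "arguments": {"plan": [[0,0.1,0,0,0,0],[0,0.2,0,0,0,0],[0,0.2,0,0,0,0],[0,0.1,0,0,0,0],[0,0,0,0,0,0]]}}

```text
clock: 11.22
tool_pos: [0.4677, -0.0525, 0.0755]
orientation: [-180.0, 0.0, 4.1]
force: [0.3, 2.4, 2.5]
opening: 0.0213
gripper_force: 30.0
```

Request:
{"name": "play_rows", "arguments": {"plan": [[0,0.1,0,0,0,0],[0,0.1,0,0,0,0],[0,0.1,0,0,0,0],[0,0.1,0,0,0,0],[0,0,0,0,0,0]]}}

```text
clock: 11.63
tool_pos: [0.468, -0.0565, 0.0756]
orientation: [180.0, 0.0, 4.1]
force: [0.2, 2.5, 3.1]
opening: 0.0211
gripper_force: 30.0
```

Request:
{"name": "play_rows", "arguments": {"plan": [[0,0.1,0,0,0,0],[0,0.1,0,0,0,0],[0,0.1,0,0,0,0],[0,0.1,0,0,0,0],[0,0,0,0,0,0]]}}

```text
clock: 12.05
tool_pos: [0.4676, -0.0609, 0.0752]
orientation: [180.0, 0.1, 4.1]
force: [-0.9, -1.6, -1.0]
opening: 0.0212
gripper_force: 30.0
```

Fz fell from about 3 to −1 N (the pin's weight alone), so the foot has dropped. I'll lower to verify.

Request:
{"name": "play_rows", "arguments": {"plan": [[0,0,0.1,0,0,0],[0,0,0.1,0,0,0],[0,0,0.1,0,0,0],[0,0,0,0,0,0],[0,0,0,0,0,0]]}}

```text
clock: 12.47
tool_pos: [0.4679, -0.0607, 0.0723]
orientation: [180.0, 0.1, 4.1]
force: [1.0, -6.0, -2.0]
opening: 0.0213
gripper_force: 30.0
```

Lateral force of −6 N suggests the entry edge of the notch is pressing on the foot from behind. I'll ease 1.5 mm onward.

Request:
{"name": "play_rows", "arguments": {"plan": [[0,0.08,0,0,0,0],[0,0.07,0,0,0,0],[0,0,0,0,0,0],[0,0,0,0,0,0]]}}

```text
clock: 12.8
tool_pos: [0.4686, -0.0615, 0.0726]
orientation: [-180.0, -0.0, 4.1]
force: [-0.2, 0.9, -0.9]
opening: 0.0211
gripper_force: 30.0
```

Request:
{"name": "play_rows", "arguments": {"plan": [[0,0,0.1,0,0,0],[0,0,0.1,0,0,0],[0,0,0.05,0,0,0],[0,0,0,0,0,0],[0,0,0,0,0,0]]}}

```text
clock: 13.22
tool_pos: [0.4684, -0.0618, 0.07]
orientation: [-180.0, 0.0, 4.1]
force: [-1.0, -0.6, -1.2]
opening: 0.0214
gripper_force: 30.0
```

In the notch and nearly home. Release, then back off upward.

Request:
{"name": "play_rows", "arguments": {"plan": [[0,0,0.03,0,0,0],[0,0,0,0,0,0],[0,0,0,0,0,0]]}}

```text
clock: 13.47
tool_pos: [0.4684, -0.0618, 0.0698]
orientation: [180.0, 0.0, 4.1]
force: [-0.1, -0.7, -1.9]
opening: 0.0212
gripper_force: 30.0
```

Request:
{"name": "play_rows", "arguments": {"plan": [[0,0,0,0,0,0],[0,0,0,0,0,0],[0,0,0,0,0,0],[0,0,0,0,0,0],[0,0,0,0,0,0],[0,0,0,0,0,0]], "grip": 5}}

```text
clock: 13.97
tool_pos: [0.4684, -0.0618, 0.0698]
orientation: [180.0, -0.0, 4.1]
force: [-0.3, 0.8, -0.3]
opening: 0.0494
gripper_force: 0.0
```

Request:
{"name": "play_rows", "arguments": {"plan": [[0,0,-0.5,0,0,0],[0,0,-1,0,0,0],[0,0,-1.5,0,0,0],[0,0,-2,0,0,0],[0,0,-2,0,0,0],[0,0,-2,0,0,0],[0,0,-2,0,0,0],[0,0,0,0,0,0],[0,0,0,0,0,0]]}}

```text
clock: 14.72
tool_pos: [0.469, -0.0617, 0.1812]
orientation: [-180.0, -0.2, 4.1]
force: [-0.2, 0.2, -0.5]
opening: 0.0499
gripper_force: 0.0
```

```bash
python3 - <<'E'
from h import *
o=get_obs();print(o['clock'],o['tool_pos'],o['force'])
w=cam('wrist');b=cam('side');a=cam('scene')
c0=w['frame'][100:400];c1=cv2.resize(b['frame'][180:260,215:355],None,fx=2,fy=2)
c2=cv2.resize(a['frame'][170:250,200:340],None,fx=2,fy=2)
for t in('pin','pin_top'):
  for c in('wrist','side'):
    print(c,t,[(np.round(d['position'],3).tolist(),round(d['score'],2)) for d in spot_point(c,t)])
cv2.imwrite('pics/end.png',cv2.cvtColor(np.vstack([c0,np.hstack([c1,c2])]),cv2.COLOR_RGB2BGR))
for z in(.091,.099):print([proj(s,[.4682,-.0625,z]).round(1) for s in(w,b,a)])
E
```

```text
14.7167 [ 0.4690126  -0.06166362  0.18119349] [-0.1535262   0.16005932 -0.49633012]
wrist pin [([0.568, 0.072, 0.034], 0.82), ([0.466, -0.06, 0.042], 0.72), ([0.56, 0.012, 0.036], 0.7)]
side pin [([0.465, -0.061, 0.039], 0.65), ([0.563, 0.071, 0.037], 0.54), ([0.56, 0.017, 0.037], 0.5)]
wrist pin_top [([0.564, 0.073, 0.089], 0.72), ([0.466, -0.064, 0.092], 0.67), ([0.558, 0.016, 0.085], 0.6)]
side pin_top [([0.559, 0.013, 0.086], 0.49), ([0.464, -0.063, 0.089], 0.45), ([0.565, 0.075, 0.085], 0.45)]
[array([282.7, 224.8]), array([278.4, 203.7]), array([266.1, 201.3])]
[array([282.7, 228.4]), array([278.5, 202. ]), array([266. , 198.5])]
```

View pics/end.png

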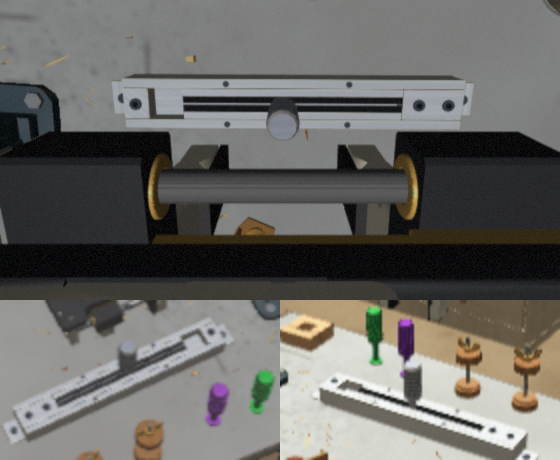

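The pin stands upright in the slot at wrist pixel (283,224). The networks put its origin at about 40 mm and its top at about 90 mm, so it is home, and the bystanders are untouched.

```bash
python3 -c "
from plant import close_job
print(close_job())"
```

```text
the job is handed in; nothing more can be done
None
```

The pin is standing released and upright in the index notch, about 20 mm along −x from the rail's origin. I handed the job in at about 15 s; the hand-in gave no verdict, but the cameras put the pin's origin at 39–42 mm (41 mm is home), and the largest force I saw at the wrist with the foot in the rail was about 6 N.

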